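# Pack the countersinks into the colour-coded organiser

### The arm

A 6-joint arm with a two-finger parallel gripper is mounted at the origin on the work surface. World frame = base frame: x ahead of the robot, y to its left, z up, the work surface at z = 0. Lengths are in m, angles in degrees, forces in N, time in s.
With the tool pointing down it reaches from about 0.35 to 0.875 m from the base axis. Payload 4.2 kg.
Tool frame: the origin (TCP) lies midway between the tips of the shut fingers; the grasp point (between the pads) lies 19 mm behind it; z points along the fingers, y is the line along which they close (so a half turn about z gives the same grasp; the last joint's range is limited). The gripper opens to 87 mm and grips with 3 to 60 N. Pads are 19 mm wide; open, the fingers measure 117 mm over their backs; the gripper's body (75 mm by 190 mm) begins 51 mm behind the grasp point.
Start: joints at [79.561, 22.042, 0.453, 0, -68.411, -14.817], TCP at [0.267, 0.565, 0.223] pointing down, gripper open.
Joint ranges: [-179.83, 179.83], [-69.29, 118.12], [-61.27, 80.66], [-181.25, 117.63], [-171.15, -9.14], [-177.46, 177.46]. Speed limits (degrees/s): [159.86, 159.86, 180, 180, 180, 180].

### API

Orientations are given as a 3x3 rotation matrix whose columns are the frame's x, y, z axes.
In Python, from station import sense, capture, finish_job, silhouettes, landmark_of gives the robot as it stands.
- The arm moves only by the tool step_arm, never from a script. Its arguments are lists of equal length, an entry for each row: "linear": the shift along the tool's x, y, z in mm, a list of three; "delta_rot": the turn, a rotation vector about the tool's x, y, z in rad, a list of three; "grip": the finger opening in mm, from 0 to 87. A call has 1 to 10 rows; each row shifts and turns the commanded pose from where the row before left it, along the tool's axes as they then stand; what a row does not reach is not made up. A row lasts 1/8 s, in which the tool goes at most 62.5 mm and 10.7 degrees, less where a joint would pass 70% of its speed; a pose out of reach is approached as far as the arm can. A call with a gripper value outside its range is refused whole. The fingers move at their own pace and stop on an object; the grip force is fixed at half the most. Time passes only in rows, so rows that do not move let the fingers close. It gives the time, the measured TCP pose, the force, the opening and the grip force at its end, in the units of the state.
- sense(): the state, without advancing time (a new reading comes with each control period).
- capture(name): name is "scene" or "top" or "wrist"; returns a dict with "img" (384x512x3 uint8, red, green, blue), "fx", "fy", "cx", "cy" (pixels), "world_to_cam" (4x4, takes a point from world to camera coordinates); the wrist camera has in their place "mount" (4x4, takes a point from camera to tool coordinates, whose origin is the TCP and whose axes are the flange's). Camera axes: x right, y up, looking along -z (the intrinsics and any distortion apply to the point x, -y, -z); pixel columns grow to the right and rows downward; lengths in m; the calibration is good to about 2 mm. The wrist camera is an equidistant fisheye: a pixel r from the principal point sees the ray r / f radians off the axis. A picture is of the moment at which its call begins: read the wrist's pose just before it. There is no depth.
- finish_job(): hands the job in; it is judged then, once.
Trained networks look in the newest picture that a camera, given by its name, has taken for a name from the list of things; names that differ only in an ending like _2 or _b are one class to them, and where a whole thing is asked for, a point or a joint stands for the part that bears it (a point fixed in the world has none). Each returns a list of dicts, best first, with "score" (0 to 1); they miss things now and then, are a little off and sometimes report something else, mostly with a low value. They report only what shows in the picture. A call takes as long as a camera call. They do not tell look-alikes from the thing itself.
- silhouettes(camera, label): "mask" (384x512 bool, what is visible of it) and "point" ([column, row] in pixels, amid what is visible of it).
- landmark_of(camera, label): "point" ([column, row] in pixels: a listed point, or the origin of a listed thing).
The state is a dict: "time_s": time; "joints": joint angles; "joint_velocities": joint speeds; "effort": joint torques, N m; "tcp_pos": TCP position; "ee_rot": TCP orientation; "wrist_force": force on the tool from outside, world axes, zero at the start; "moment": the same for the moment, N m; "gripper_width": opening from 0.0 (shut) to 1.0 (fully open); "gripper_force": force on a finger pad.
Only numpy, scipy, OpenCV 4.12 (cv2) and the standard library are available. Lean on these libraries where they do the work, as an engineer would, in place of code of your own. Each camera call takes 0.05 s, during which the arm holds its last target. There are 200 camera calls.

### The job

Gather the four countersink bits into the organiser tray for the next job, laying each one gently, flat on the floor of the bin that has the colour of its sleeve: two are in the spring clips of the rack and must be pulled out, two lie on the bench. Leave the two plug cutters, which have the same kind of coloured sleeve but a fat copper-coloured open tube for a tip, where they are.

Things in the scene. Friction and masses are not known exactly. Their poses are not given: they have to be found in the camera images.
- cs_red_center (a point): Countersink, 90 g: octagonal red sleeve, 34 mm long, 26 across flats; 10 mm shank to x=-44 mm; 10 mm black nose, slim drill to x=+50. Point: sleeve centre on the axis; x runs shank to tip. Lies loose on the bench, any yaw, axis 13 mm above it.
- cs_blue_center (a point): Countersink, 90 g: octagonal blue sleeve, 34 mm long, 26 across flats; 10 mm shank to x=-44 mm; 10 mm black nose, slim drill to x=+50. Point: sleeve centre on the axis; x runs shank to tip. Lies loose on the bench, any yaw, axis 13 mm above it.
- cs_yellow_center (a point): Countersink, 90 g: octagonal yellow sleeve, 34 mm long, 26 across flats; 10 mm shank to x=-44 mm; 10 mm black nose, slim drill to x=+50. Point: sleeve centre on the axis; x runs shank to tip. Level, axis 36 mm up, in a rack 100 mm wide, places 74 mm apart, by 2 spring clips (tops 47 mm up) 20 to 30 mm from the point; 13 mm air under the sleeve. Pull up: they yield at 7 to 13 N, free after 12 mm.
- cs_white_center (a point): Countersink, 90 g: octagonal white sleeve, 34 mm long, 26 across flats; 10 mm shank to x=-44 mm; 10 mm black nose, slim drill to x=+50. Point: sleeve centre on the axis; x runs shank to tip. Level, axis 36 mm up, in a rack 100 mm wide, places 74 mm apart, by 2 spring clips (tops 47 mm up) 20 to 30 mm from the point; 13 mm air under the sleeve. Pull up: they yield at 7 to 13 N, free after 12 mm.
- pc_yellow_center (a point): Plug cutter (not wanted): same yellow sleeve and shank, but its tip is a fat copper-coloured tube, 22 mm wide, open end, to x=+50 mm. Point: sleeve centre on the axis; x runs shank to tip. Lies loose on the bench, any yaw, axis 13 mm above it.
- pc_blue_center (a point): Plug cutter (not wanted): same blue sleeve and shank, but its tip is a fat copper-coloured tube, 22 mm wide, open end, to x=+50 mm. Point: sleeve centre on the axis; x runs shank to tip. Level, axis 36 mm up, in a rack 100 mm wide, places 74 mm apart, by 2 spring clips (tops 47 mm up) 20 to 30 mm from the point; 13 mm air under the sleeve. Pull up: they yield at 7 to 13 N, free after 12 mm.
- bin_red: Fixed red bin, outside 118 (its x) x 84 x 25 mm high, walls and floor 2 mm. Origin: centre of underside, 4 mm above the bench (inner floor 6 mm above it). The four bins stand two by two in a fixed grey tray, 250 x 182 mm, rim 20 mm high; which colour stands where varies.
- bin_blue: Fixed blue bin, outside 118 (its x) x 84 x 25 mm high, walls and floor 2 mm. Origin: centre of underside, 4 mm above the bench (inner floor 6 mm above it). The four bins stand two by two in a fixed grey tray, 250 x 182 mm, rim 20 mm high; which colour stands where varies.
- bin_yellow: Fixed yellow bin, outside 118 (its x) x 84 x 25 mm high, walls and floor 2 mm. Origin: centre of underside, 4 mm above the bench (inner floor 6 mm above it). The four bins stand two by two in a fixed grey tray, 250 x 182 mm, rim 20 mm high; which colour stands where varies.
- bin_white: Fixed white bin, outside 118 (its x) x 84 x 25 mm high, walls and floor 2 mm. Origin: centre of underside, 4 mm above the bench (inner floor 6 mm above it). The four bins stand two by two in a fixed grey tray, 250 x 182 mm, rim 20 mm high; which colour stands where varies.
Not all that is in view belongs to the job. Several things have the shape of the bin_red; the one meant has the colours described above.

How it is judged:
By the outcome, as a careful person would: the job done as asked, in the order asked, and still so for the second after the job is handed in, with the robot touching nothing.
It also fails if it takes over 112 s, if anything falls off the work surface, if the arm or the gripper's body presses on something with over 40 N, if the wrist force passes 120 N, or if a joint passes its speed limit or range.

## Working session

There is one attempt and no reset: what is moved stays moved. The work goes in short steps, Python scripts to look and compute and a tool call to move; the robot and the scene stay as the last step left them, time stands still between calls to the robot, and variables do not carry over. Pictures are saved under pics/ and viewed, at most 14 in all, crops included, and the job is handed in when it is done.

Besides the shell and the picture viewer there is one more tool, called after "Call:" as a command line: name --argument value ..., lists and objects as JSON in quotes. step_arm: Moves the arm, as the interface text tells. Its arguments: {"type":"object","properties":{"linear":{"type":"array"},"delta_rot":{"type":"array"},"grip":{"type":"array"}},"required":["linear","delta_rot","grip"]}

```bash
mkdir -p pics; ls; cat > h.py <<'E'
import numpy as np, cv2
from station import sense, capture, finish_job, silhouettes, landmark_of
def save(im,name): cv2.imwrite('pics/'+name, cv2.cvtColor(im,cv2.COLOR_RGB2BGR))
E
python3 - <<'E'
from h import *
ims=[]
for n in("scene","top"):
    c=capture(n); ims.append(c["img"]); print(n,c["fx"],c["fy"],c["cx"],c["cy"],[k for k in c]); print(np.round(c["world_to_cam"],3))
s=sense(); print(s)
c=capture("wrist"); print(c["fx"],c["cx"],c["cy"],np.round(c["mount"],4))
save(cv2.resize(ims[0],(800,600)),"s0.png"); save(cv2.resize(ims[1],(800,600)),"t0.png")
E
```

```text
pics
scene 373.5216180312593 373.5216180312593 258.9086980565708 188.02552856031824 ['img', 'fx', 'fy', 'cx', 'cy', 'world_to_cam']
[[-0.129  0.992 -0.004  0.074]
 [-0.838 -0.106  0.536  0.372]
 [ 0.531  0.073  0.844 -1.244]
 [ 0.     0.     0.     1.   ]]
top 394.92392125487396 394.92392125487396 258.2772781782514 190.8368725587759 ['img', 'fx', 'fy', 'cx', 'cy', 'world_to_cam']
[[ 0.016 -1.    -0.019  0.015]
 [ 0.995  0.015  0.095 -0.476]
 [-0.094 -0.021  0.995 -1.05 ]
 [ 0.     0.     0.     1.   ]]
{'time_s': 0.1, 'joints': array([ 7.95605882e+01,  2.20875192e+01,  3.87443370e-01, -2.41089654e-02,
       -6.84117642e+01, -1.48163616e+01]), 'joint_velocities': array([-0.03625108, -0.06082199,  0.20902977,  0.08192542, -0.00588265,
       -0.00632185]), 'effort': array([ 2.07300386e-04, -3.91688204e+01,  1.87936449e+01,  4.23189953e+00,
        1.34620036e-02, -6.65426523e-05]), 'tcp_pos': array([0.26642471, 0.56477358, 0.22155874]), 'ee_rot': array([[ 9.04345973e-01, -4.26799502e-01, -7.38471354e-04],
       [-4.26800124e-01, -9.04344092e-01, -1.84873947e-03],
       [ 1.21208882e-04,  1.98707976e-03, -9.99998018e-01]]), 'wrist_force': array([-0.55220455, -0.45478782, -0.50783197]), 'moment': array([-0.05138476,  0.00056315, -0.01420551]), 'gripper_force': 0.0, 'gripper_width': 1.0013618781713185}
297.3186396354542 253.60863095232128 192.64926981021105 [[-8.000e-04  9.703e-01  2.419e-01  6.560e-02]
 [ 1.000e+00  8.000e-04  4.000e-04  9.000e-04]
 [ 2.000e-04  2.419e-01 -9.703e-01 -1.613e-01]
 [ 0.000e+00  0.000e+00  0.000e+00  1.000e+00]]
```

View pics/s0.png

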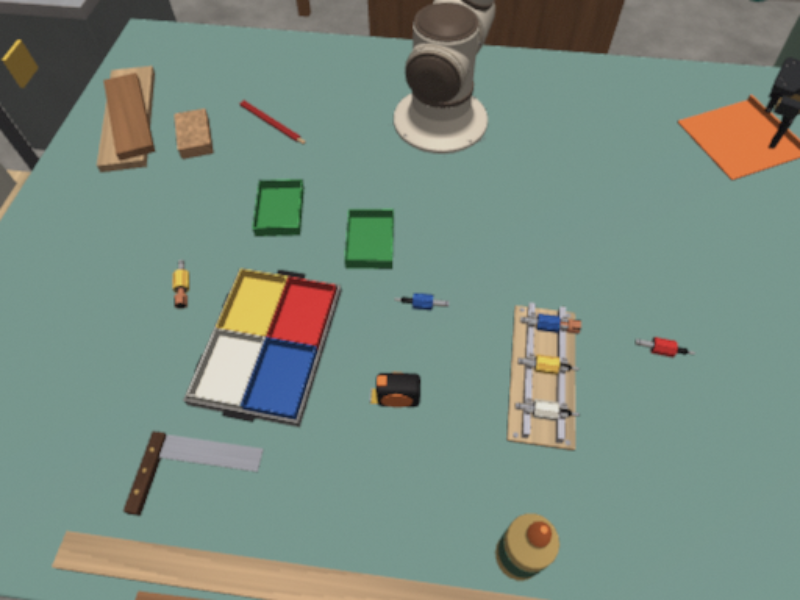

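View pics/t0.png

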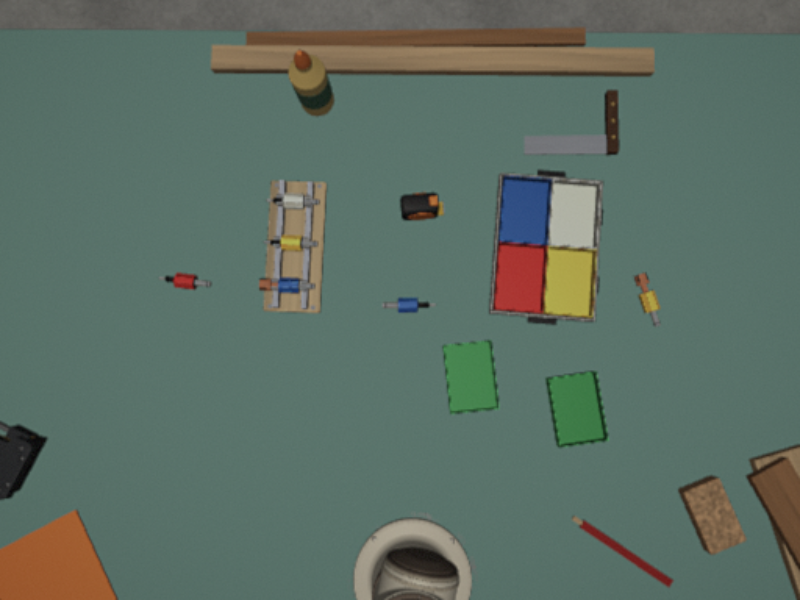

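The scene view shows the loose bench countersinks: red at (665,347) and blue at (423,301). In the rack are the plug cutter, blue with a copper tip, at (550,323), the yellow countersink at (548,364) and the white one at (546,410). The loose yellow piece at (181,283) is a plug cutter. The top view agrees: red (185,282), blue (408,305), rack yellow (290,242) and white (292,201). The bins are blue (525,210), white (573,213), red (520,278) and yellow (570,282). The green bins are distractors.

```bash
cat >> h.py <<'E'
def ray(c,p):
    W=np.array(c["world_to_cam"]); R=W[:3,:3]; o=-R.T@W[:3,3]
    d=np.array([(p[0]-c["cx"])/c["fx"],-(p[1]-c["cy"])/c["fy"],-1]); d=R.T@d
    return o,d/np.linalg.norm(d)
def plane(o,d,z): return o+d*(z-o[2])/d[2]
def tri(r1,r2):
    A=np.zeros((3,3));b=np.zeros(3)
    for o,d in(r1,r2):
        P=np.eye(3)-np.outer(d,d);A+=P;b+=P@o
    x=np.linalg.solve(A,b); return x,[np.linalg.norm((np.eye(3)-np.outer(d,d))@(x-o)) for o,d in(r1,r2)]
E
python3 - <<'E'
from h import *
np.set_printoptions(suppress=True,precision=4)
C={n:capture(n) for n in("scene","top")}
for l in ["cs_red_center","cs_blue_center","cs_yellow_center","cs_white_center","pc_blue_center","bin_red","bin_blue","bin_yellow","bin_white"]:
    D={n:landmark_of(n,l)[:3] for n in C}
    for n in D: print(l,n,[(np.round(d["point"]).tolist(),round(d["score"],2)) for d in D[n]])
    if all(D.values()):
        print("   tri",tri(ray(C["scene"],D["scene"][0]["point"]),ray(C["top"],D["top"][0]["point"])))
# axis directions from masks (top)
for l,z in [("cs_red_center",.013),("cs_blue_center",.013),("cs_yellow_center",.036),("cs_white_center",.036)]:
    for n in C:
        s=silhouettes(n,l)
        if not s: print(l,n,"none");continue
        m=s[0]["mask"]; ys,xs=np.nonzero(m)
        P=np.array([plane(*ray(C[n],(x,y)),z)[:2] for x,y in zip(xs,ys)])
        mu=P.mean(0);u,S,v=np.linalg.svd(P-mu); a=v[0]
        t=(P-mu)@a
        print(l,n,len(xs),"mean",mu,"axis deg",np.degrees(np.arctan2(a[1],a[0])),"ext",t.min(),t.max())
a=cv2.resize(C["scene"]["img"][185:285,320:455],None,fx=4,fy=4,interpolation=3)
save(a,"crop.png")
E
```

```text
cs_red_center scene [([423.0, 220.0], 0.48)]
cs_red_center top [([120.0, 180.0], 0.48)]
   tri (array([0.5   , 0.4039, 0.0186]), [np.float64(0.00041195794601549886), np.float64(0.0004119579460154692)])
cs_blue_center scene [([273.0, 192.0], 0.53)]
cs_blue_center top [([262.0, 192.0], 0.68), ([335.0, 135.0], 0.61)]
   tri (array([0.4724, 0.0169, 0.0285]), [np.float64(0.005859611282634809), np.float64(0.005859611282634819)])
cs_yellow_center scene [([349.0, 234.0], 0.52), ([114.0, 178.0], 0.42), ([145.0, 239.0], 0.3)]
cs_yellow_center top [([261.0, 194.0], 0.51)]
   tri (array([ 0.506 ,  0.1219, -0.032 ]), [np.float64(0.11225285734799957), np.float64(0.11225285734799959)])
cs_white_center scene [([348.0, 263.0], 0.69)]
cs_white_center top [([186.0, 128.0], 0.78)]
   tri (array([0.6437, 0.2195, 0.0351]), [np.float64(0.004186953363125715), np.float64(0.004186953363125684)])
pc_blue_center scene [([352.0, 208.0], 0.72)]
pc_blue_center top [([185.0, 181.0], 0.5)]
   tri (array([0.4981, 0.2223, 0.0381]), [np.float64(0.0021270150608199744), np.float64(0.0021270150608199948)])
bin_red scene [
[... 1123 characters left out ...]
r scene 157 mean [0.4655 0.018 ] axis deg 92.5720870021448 ext -0.03685135323126393 0.037266410189041844
cs_blue_center top 222 mean [0.4667 0.0157] axis deg -89.80631390821951 ext -0.04035042601016545 0.03908790203525778
cs_yellow_center scene 252 mean [0.5686 0.2175] axis deg 90.67238911568106 ext -0.04299664812995375 0.0450203924567061
cs_yellow_center top 165 mean [0.5707 0.2163] axis deg -93.46058136866326 ext -0.033748205655658635 0.037424115555207714
cs_white_center scene 276 mean [0.6425 0.2144] axis deg 89.77267560733225 ext -0.042529971198049174 0.04618725032604078
cs_white_center top 185 mean [0.6441 0.2169] axis deg -91.06695130949322 ext -0.041444418830060344 0.04383495945292669
```

View pics/crop.png

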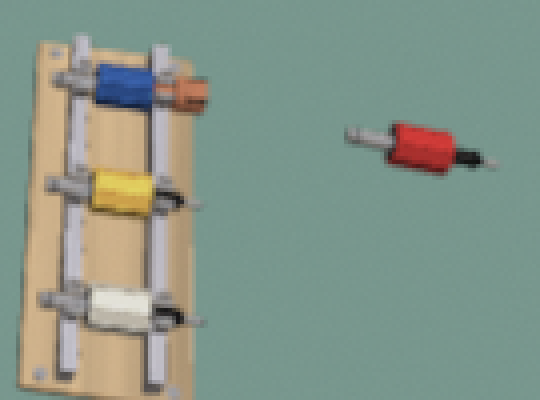

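The choice is confirmed: red has a slim drill, and so do rack yellow (middle) and white (end). The rack's blue piece has a copper tube, so it stays. Next I refine the sleeve centres and bin yaw by colour, since the networks confuse the yellow ones.

```bash
python3 - <<'E'
from h import *
np.set_printoptions(suppress=True,precision=4)
C={n:capture(n) for n in("scene","top")}
H={"red":lambda h,s,v:((h<8)|(h>172))&(s>150)&(v>90),"blue":lambda h,s,v:(h>100)&(h<125)&(s>140)&(v>60),"yellow":lambda h,s,v:(h>20)&(h<32)&(s>140)&(v>110),"white":lambda h,s,v:(s<45)&(v>165)}
near={"red":((423,220),(118,180)),"blue":((271,192),(261,195)),"yellow":((351,233),(186,155)),"white":((349,262),(187,129))}
binp={"red":((197,203),(333,178)),"blue":((180,243),(335,135)),"yellow":((163,193),(366,181)),"white":((146,238),(367,137))}
for col in H:
    r=[];b=[]
    for i,n in enumerate(("scene","top")):
        h,s,v=cv2.split(cv2.cvtColor(C[n]["img"],cv2.COLOR_RGB2HSV)); m=H[col](h.astype(int),s,v).astype(np.uint8)
        N,L,st,ce=cv2.connectedComponentsWithStats(m)
        big=[k for k in range(1,N) if st[k,4]>15]
        k=min(big,key=lambda k:np.hypot(*(ce[k]-near[col][i])))
        r.append(ray(C[n],ce[k])); 
        kb=max([k for k in big if np.hypot(*(ce[k]-binp[col][i]))<25],key=lambda k:st[k,4])
        ys,xs=np.nonzero(L==kb)
        P=np.array([plane(*ray(C[n],(x,y)),.008)[:2] for x,y in zip(xs,ys)])
        q=cv2.minAreaRect((P*1000).astype(np.float32)); b.append((ce[kb],q))
        print(col,n,"sleeve px",ce[k],st[k,4],"at z.02:",plane(*r[-1],.013)[:2],"bin",np.round(np.array(q[0]),0),np.round(q[1]),round(q[2],1))
    print("  tri",tri(*r), "bin tri", tri(ray(C["scene"],b[0][0]),ray(C["top"],b[1][0])))
E
```

```text
red scene sleeve px [425.3796 221.6934] 137 at z.02: [0.5006 0.4119] bin [ 502. -183.] [ 87. 122.] 85.9
red top sleeve px [117.2596 179.4904] 104 at z.02: [0.5025 0.4134] bin [ 518. -182.] [ 86. 120.] 86.1
  tri (array([0.5021, 0.4115, 0.0159]), [np.float64(0.0007143654954768491), np.float64(0.0007143654954769251)]) bin tri (array([ 0.5149, -0.179 ,  0.017 ]), [np.float64(0.0008134199229981818), np.float64(0.0008134199229981138)])
blue scene sleeve px [270.1182 192.3636] 110 at z.02: [0.4637 0.0157] bin [ 628. -191.] [ 88. 122.] 85.8
blue top sleeve px [260.6058 194.9615] 104 at z.02: [0.4655 0.016 ] bin [ 639. -189.] [ 84. 117.] 86.1
  tri (array([0.4652, 0.0159, 0.0156]), [np.float64(8.252131807607765e-05), np.float64(8.252131807607498e-05)]) bin tri (array([ 0.6349, -0.1875,  0.018 ]), [np.float64(0.0006382552478599598), np.float64(0.0006382552478600008)])
yellow scene sleeve px [349.8095 231.0714] 84 at z.02: [0.5507 0.224 ] bin [ 497. -268.] [ 77. 120.] 85.9
yellow top sleeve px [186.1233 154.6301] 73 at z.02: [0.5747 0.2244] bin [ 511. -267.] [ 83. 118.] 86.3
  tri (array([0.5683, 0.2172, 0.0473]), [np.float64(7.10412105073817e-05), np.float64(7.104121050736124e-05)]) bin tri (array([ 0.5088, -0.2645,  0.0151]), [np.float64(0.000292294337965624), np.float64(0.0002922943379657016)])
white scene sleeve px [353.1244 256.7696] 217 at z.02: [0.6177 0.2318] bin [ 625. -275.] [ 75. 110.] 86.0
white top sleeve px [187.1622 127.0541] 37 at z.02: [0.6527 0.2242] bin [ 630. -274.] [ 75. 108.] 85.9
  tri (array([0.6399, 0.2175, 0.0635]), [np.float64(0.003703731032100169), np.float64(0.0037037310321001004)]) bin tri (array([ 0.6289, -0.273 ,  0.0125]), [np.float64(0.00011706786967501452), np.float64(0.00011706786967486576)])
```

```bash
cat >> h.py <<'E'
def Ryaw(deg):
    a=np.radians(deg); y=np.array([np.cos(a),np.sin(a),0]); z=np.array([0,0,-1.]); return np.c_[np.cross(y,z),y,z]
def plan(p,yaw):
    from scipy.spatial.transform import Rotation as Ro
    s=sense(); R=s["ee_rot"]; T=Ryaw(yaw)
    rv=Ro.from_matrix(R.T@T).as_rotvec(); d=np.array(p)-s["tcp_pos"]
    print("t %.1f"%s["time_s"],"pos",np.round(s["tcp_pos"],4),"yaw",round(np.degrees(np.arctan2(R[1,1],R[0,1])),1),"rot",np.round(rv,3),"shift AFTER rot",np.round(T.T@d*1000,1),"before",np.round(R.T@d*1000,1),"j6",round(s["joints"][5]))
def wproj_ray(s,c,p):
    M=np.array(c["mount"]); u=np.array([p[0]-c["cx"],p[1]-c["cy"]]); r=np.hypot(*u); th=r/c["fx"]
    d=np.array([np.sin(th)*u[0]/max(r,1e-9),-np.sin(th)*u[1]/max(r,1e-9),-np.cos(th)])
    R=s["ee_rot"]; return s["tcp_pos"]+R@M[:3,3], R@M[:3,:3]@d
E
python3 -c "
from h import *
plan((.502,.4115,.14),175)"
```

```text
t 1.6 pos [0.2666 0.5653 0.2226] yaw -115.3 rot [-0.     0.     1.217] shift AFTER rot [ 132.7 -247.9   82.6] before [278.5  38.7  82.6] j6 -15
```

Call:
step_arm --linear '[[0, 0, 0], [0, 0, 0], [0, 0, 0], [0, 0, 0], [0, 0, 0], [0, 0, 0], [0, 0, 0], [19, -35, 12], [19, -35, 12], [19, -35, 12]]' --delta_rot '[[0, 0, 0.174], [0, 0, 0.174], [0, 0, 0.174], [0, 0, 0.174], [0, 0, 0.174], [0, 0, 0.174], [0, 0, 0.174], [0, 0, 0], [0, 0, 0], [0, 0, 0]]' --grip '[60, 60, 60, 60, 60, 60, 60, 60, 60, 60]'

```text
time_s: 2.9
tcp_pos: [0.367, 0.4987, 0.1863]
ee_rot: [[-0.087, -0.996, 0.0], [-0.996, 0.087, 0.0], [-0.0, -0.0, -1.0]]
wrist_force: [0.3, 0.6, 0.6]
gripper_width: 0.691
gripper_force: 0.0
```

Call:
step_arm --linear '[[19, -36, 12], [19, -36, 12], [19, -36, 12], [19, -35, 11], [0, 0, 0], [0, 0, 0]]' --delta_rot '[[0, 0, 0], [0, 0, 0], [0, 0, 0], [0, 0, 0], [0, 0, 0], [0, 0, 0]]' --grip '[60, 60, 60, 60, 60, 60]'

```text
time_s: 3.65
tcp_pos: [0.502, 0.4111, 0.1396]
ee_rot: [[-0.088, -0.996, 0.0], [-0.996, 0.088, 0.0], [-0.0, -0.0, -1.0]]
wrist_force: [-0.5, -0.3, 0.8]
gripper_width: 0.689
gripper_force: 0.0
```

```bash
cat >> h.py <<'E'
HS={"red":lambda h,s,v:((h<8)|(h>172))&(s>150)&(v>90),"blue":lambda h,s,v:(h>100)&(h<125)&(s>140)&(v>60),"yellow":lambda h,s,v:(h>20)&(h<32)&(s>140)&(v>110),"white":lambda h,s,v:(s<45)&(v>165)}
def wlook(col,z,name=None,expect=None,lab=None):
    # sleeve centroid & axis from wrist view at height z
    s=sense(); c=capture("wrist"); im=c["img"]
    h,sa,v=cv2.split(cv2.cvtColor(im,cv2.COLOR_RGB2HSV)); m=HS[col](h.astype(int),sa,v).astype(np.uint8)
    N,L,st,ce=cv2.connectedComponentsWithStats(m)
    for k in range(1,N):
        if st[k,4]<150: continue
        o,d=wproj_ray(s,c,ce[k]); X=plane(o,d,z)
        if expect is not None and np.hypot(*(X[:2]-expect))>.03: continue
        ys,xs=np.nonzero(L==k); P=np.array([plane(*wproj_ray(s,c,(x,y)),z)[:2] for x,y in zip(xs,ys)])
        q=cv2.minAreaRect((P*1000).astype(np.float32)); print("seg",col,np.round(ce[k]),st[k,4],"X",np.round(X,4),"rect",np.round(q[0],1),np.round(q[1]),round(q[2],1))
    if lab:
        for e in silhouettes("wrist",lab)[:2]:
            ys,xs=np.nonzero(e["mask"]); P=np.array([plane(*wproj_ray(s,c,(x,y)),z)[:2] for x,y in zip(xs,ys)])
            q=cv2.minAreaRect((P*1000).astype(np.float32)); a=np.linalg.svd(P-P.mean(0),full_matrices=False)[2][0]
            print("sil",round(e["score"],2),np.round(e["point"]),np.round(q[0],1),np.round(q[1]),"axis",round(np.degrees(np.arctan2(a[1],a[0])),1))
        for e in landmark_of("wrist",lab)[:2]: print("lm",round(e["score"],2),np.round(plane(*wproj_ray(s,c,e["point"]),z),4))
    if name: save(im,name)
E
python3 -c "
from h import *
plan((.502,.4115,.14),175)
wlook('red',.016,'w1.png',lab='cs_red_center')"
```

```text
t 3.6 pos [0.502  0.4111 0.1396] yaw 174.9 rot [-0.     0.    -0.001] shift AFTER rot [-0.4  0.  -0.4] before [-0.4  0.  -0.4] j6 -59
seg red [254. 186.] 772 X [0.5011 0.4094 0.016 ] rect [500.6 408.9] [37. 24.] 84.4
sil 0.56 [253. 182.] [500.5 409.1] [90. 27.] axis 84.3
lm 0.82 [0.5044 0.4079 0.016 ]
```

View pics/w1.png

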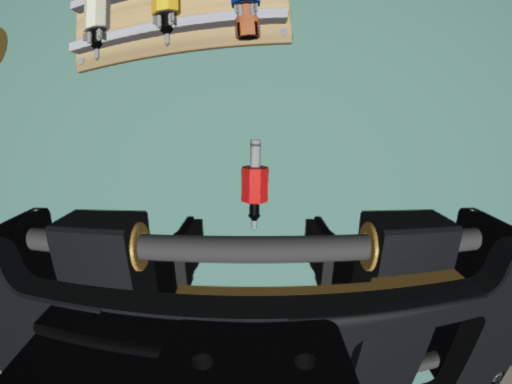

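The wrist view shows the red countersink at (254,184), lined up with the fingers and within 2 mm of the triangulated point. The slim drill points toward the gripper. Descending now.

Call:
step_arm --linear '[[1, 1, 30], [0, 0, 30], [0, 0, 30], [0, 0, 25], [0, 0, 13], [0, 0, 7], [0, 0, 0], [0, 0, 0]]' --delta_rot '[[0, 0, 0], [0, 0, 0], [0, 0, 0], [0, 0, 0], [0, 0, 0], [0, 0, 0], [0, 0, 0], [0, 0, 0]]' --grip '[60, 60, 60, 60, 60, 60, 60, 60]'

```text
time_s: 4.8
tcp_pos: [0.5014, 0.4106, 0.0056]
ee_rot: [[-0.088, -0.996, 0.001], [-0.996, 0.088, 0.001], [-0.002, -0.001, -1.0]]
wrist_force: [0.4, 1.5, -0.1]
gripper_width: 0.688
gripper_force: 0.0
```

Call:
step_arm --linear '[[0, 0, 0], [0, 0, 0], [0, 0, 0], [0, 0, 0], [0, 0, 0], [0, 0, 0]]' --delta_rot '[[0, 0, 0], [0, 0, 0], [0, 0, 0], [0, 0, 0], [0, 0, 0], [0, 0, 0]]' --grip '[20, 20, 20, 20, 20, 20]'

```text
time_s: 5.55
tcp_pos: [0.5009, 0.4101, 0.0046]
ee_rot: [[-0.088, -0.996, 0.0], [-0.996, 0.088, 0.0], [-0.0, -0.0, -1.0]]
wrist_force: [1.0, -0.0, 0.6]
gripper_width: 0.295
gripper_force: 30.0
```

Call:
step_arm --linear '[[0, 0, -20], [0, 0, -40], [0, 0, -40], [0, 0, -40], [0, 0, 0], [0, 0, 0], [0, 0, 0], [0, 0, 0], [0, 0, 0], [0, 0, 0]]' --delta_rot '[[0, 0, 0], [0, 0, 0], [0, 0, 0], [0, 0, 0], [0, 0, 0.17], [0, 0, 0.173], [0, 0, 0.173], [0, 0, 0.173], [0, 0, 0.173], [0, 0, 0.173]]' --grip '[20, 20, 20, 20, 20, 20, 20, 20, 20, 20]'

```text
time_s: 6.8
tcp_pos: [0.5006, 0.4098, 0.1441]
ee_rot: [[-0.904, -0.428, -0.001], [-0.428, 0.904, -0.001], [0.001, -0.0, -1.0]]
wrist_force: [-0.3, -0.3, 0.2]
gripper_width: 0.291
gripper_force: 30.0
```

Call:
step_arm --linear '[[0, 0, 0], [0, 0, 0], [0, 0, 0], [-4, -30, 0], [-4, -49, 0], [-4, -49, 0], [-4, -49, 0], [-4, -49, 0], [-4, -49, 0], [-4, -49, 0]]' --delta_rot '[[0, 0, 0.173], [0, 0, 0.173], [0, 0, 0.173], [0, 0, 0], [0, 0, 0], [0, 0, 0], [0, 0, 0], [0, 0, 0], [0, 0, 0], [0, 0, 0]]' --grip '[20, 20, 20, 20, 20, 20, 20, 20, 20, 20]'

```text
time_s: 8.05
tcp_pos: [0.5054, 0.0833, 0.1445]
ee_rot: [[-0.997, 0.071, -0.0], [0.071, 0.997, 0.0], [0.0, 0.0, -1.0]]
wrist_force: [1.2, -0.4, -0.8]
gripper_width: 0.297
gripper_force: 30.0
```

Call:
step_arm --linear '[[-5, -49, 0], [-5, -49, 0], [-5, -49, 0], [-5, -49, 0], [-5, -40, 0], [0, -20, 0], [0, 0, 0], [0, 0, 0]]' --delta_rot '[[0, 0, 0], [0, 0, 0], [0, 0, 0], [0, 0, 0], [0, 0, 0], [0, 0, 0], [0, 0, 0], [0, 0, 0]]' --grip '[20, 20, 20, 20, 20, 20, 20, 20]'

```text
time_s: 9.05
tcp_pos: [0.5123, -0.1718, 0.1444]
ee_rot: [[-0.997, 0.071, -0.0], [0.071, 0.997, 0.0], [0.0, 0.0, -1.0]]
wrist_force: [0.0, 0.3, -0.9]
gripper_width: 0.297
gripper_force: 30.0
```

```bash
python3 - <<'E'
from h import *
plan((.512,-.180,.011),86)
s=sense();c=capture("wrist");save(c["img"],"w2.png")
for col in("red","blue","yellow","white"):
    for e in landmark_of("wrist","bin_"+col)[:3]: print(col,round(e["score"],2),np.round(e["point"]),np.round(plane(*wproj_ray(s,c,e["point"]),.005),4))
E
```

```text
t 9.1 pos [ 0.5123 -0.1718  0.1444] yaw 85.9 rot [ 0.    -0.    -0.001] shift AFTER rot [ -0.3  -8.2 133.4] before [ -0.3  -8.2 133.4] j6 -93
red 0.67 [314.  20.] [ 0.3426 -0.0985  0.005 ]
blue 0.69 [250. 284.] [ 0.6295 -0.1852  0.005 ]
blue 0.66 [421. 130.] [0.4621 0.0199 0.005 ]
yellow 0.57 [171. 186.] [ 0.5069 -0.2601  0.005 ]
```

View pics/w2.png

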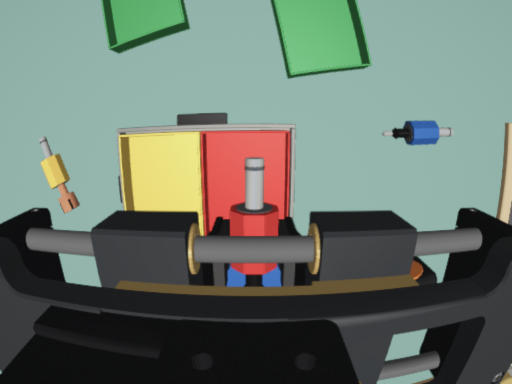

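The red bit is held straight at (254,230), over the red bin spanning columns 204–290. The yellow plug cutter at (55,170) and the blue countersink at (420,132) are untouched. I'll check the bin edges numerically.

```bash
python3 - <<'E'
from h import *
s=sense();c=capture("wrist")
for p,z in [((204,135),.029),((288,133),.029),((204,200),.029),((291,200),.029),((124,137),.029),((122,130),.02),((295,126),.02)]: print(p,np.round(plane(*wproj_ray(s,c,p),z),4))
E
```

```text
(204, 135) [ 0.4568 -0.2148  0.029 ]
(288, 133) [ 0.4608 -0.1365  0.029 ]
(204, 200) [ 0.5194 -0.2212  0.029 ]
(291, 200) [ 0.5254 -0.1368  0.029 ]
(124, 137) [ 0.4499 -0.2962  0.029 ]
(122, 130) [ 0.4425 -0.3019  0.02  ]
(295, 126) [ 0.4548 -0.1283  0.02  ]
```

Call:
step_arm --linear '[[-2, -8, 0], [0, 0, 30], [0, 0, 35], [0, 0, 30], [0, 0, 20], [0, 0, 10], [0, 0, 6], [0, 0, 0], [0, 0, 0]]' --delta_rot '[[0, 0, 0], [0, 0, 0], [0, 0, 0], [0, 0, 0], [0, 0, 0], [0, 0, 0], [0, 0, 0], [0, 0, 0], [0, 0, 0]]' --grip '[20, 20, 20, 20, 20, 20, 20, 20, 20]'

```text
time_s: 10.48
tcp_pos: [0.5146, -0.1805, 0.0143]
ee_rot: [[-0.997, 0.071, 0.002], [0.071, 0.997, -0.0], [-0.002, -0.0, -1.0]]
wrist_force: [0.5, 0.7, -0.8]
gripper_width: 0.296
gripper_force: 30.0
```

Call:
step_arm --linear '[[0, 0, 2], [0, 0, 1], [0, 0, 0], [0, 0, 0]]' --delta_rot '[[0, 0, 0], [0, 0, 0], [0, 0, 0], [0, 0, 0]]' --grip '[20, 20, 20, 20]'

```text
time_s: 10.98
tcp_pos: [0.5139, -0.1804, 0.0106]
ee_rot: [[-0.997, 0.071, 0.0], [0.071, 0.997, -0.0], [-0.0, -0.0, -1.0]]
wrist_force: [0.2, 0.3, -0.5]
gripper_width: 0.293
gripper_force: 30.0
```

Call:
step_arm --linear '[[0, 0, 0], [0, 0, 0], [0, 0, 0], [0, 0, -10], [0, 0, -30], [0, 0, -40], [0, 0, -40], [0, 0, -20]]' --delta_rot '[[0, 0, 0], [0, 0, 0], [0, 0, 0], [0, 0, 0], [0, 0, 0], [0, 0, 0], [0, 0, 0], [0, 0, 0]]' --grip '[37, 37, 37, 37, 37, 37, 37, 37]'

```text
time_s: 11.98
tcp_pos: [0.515, -0.1806, 0.154]
ee_rot: [[-0.997, 0.071, 0.005], [0.071, 0.997, -0.001], [-0.005, -0.0, -1.0]]
wrist_force: [0.8, 1.1, -0.3]
gripper_width: 0.425
gripper_force: 0.0
```

Call:
step_arm --linear '[[0, 0, 0], [0, 0, 0], [0, 0, 0], [0, 0, 0], [0, 0, 0], [0, 0, 0], [0, 0, 0], [0, 0, 0], [0, 0, 0], [0, 0, 0]]' --delta_rot '[[0, 0, -0.165], [0, 0, -0.165], [0, 0, -0.165], [0, 0, -0.165], [0, 0, -0.165], [0, 0, -0.165], [0, 0, -0.165], [0, 0, -0.165], [0, 0, -0.165], [0, 0, -0.165]]' --grip '[37, 37, 37, 37, 50, 60, 60, 60, 60, 60]'

```text
time_s: 13.22
tcp_pos: [0.5139, -0.1804, 0.1514]
ee_rot: [[0.013, -1.0, 0.001], [-1.0, -0.013, -0.0], [0.0, -0.001, -1.0]]
wrist_force: [0.2, 0.6, 0.6]
gripper_width: 0.694
gripper_force: 0.0
```

```bash
python3 -c "
from h import *
plan((.465,.016,.14),-179)"
```

```text
t 13.2 pos [ 0.5139 -0.1804  0.1514] yaw -179.2 rot [-0.001 -0.    -0.004] shift AFTER rot [-197.2   45.5   11.4] before [-197.    46.3   11.3] j6 3
```

Call:
step_arm --linear '[[-40, 9, 0], [-40, 9, 0], [-40, 9, 0], [-40, 9, 0], [-37, 10, 11], [0, 0, 0], [0, 0, 0]]' --delta_rot '[[0, 0, 0], [0, 0, 0], [0, 0, 0], [0, 0, 0], [0, 0, 0], [0, 0, 0], [0, 0, 0]]' --grip '[60, 60, 60, 60, 60, 60, 60]'

```text
time_s: 14.1
tcp_pos: [0.4667, 0.0162, 0.1402]
ee_rot: [[0.009, -1.0, 0.001], [-1.0, -0.009, 0.0], [-0.0, -0.001, -1.0]]
wrist_force: [-0.1, -0.3, -0.3]
gripper_width: 0.687
gripper_force: 0.0
```

```bash
python3 -c "
from h import *
plan((.465,.016,.14),-179)
wlook('blue',.016,None,(.465,.016),lab='cs_blue_center')"
```

```text
t 14.1 pos [0.4667 0.0162 0.1402] yaw -179.5 rot [-0.001  0.    -0.009] shift AFTER rot [0.2 1.7 0.2] before [0.2 1.7 0.2] j6 -22
seg blue [247. 187.] 247 X [0.4727 0.0152 0.016 ] rect [471.9  15.1] [ 8. 35.] 0.0
seg blue [265. 186.] 254 X [0.4555 0.0141 0.016 ] rect [455.7  15. ] [ 7. 35.] 1.1
sil 0.69 [257. 183.] [464.5  12.3] [26. 92.] axis 91.1
lm 0.82 [0.4642 0.0106 0.016 ]
```

Call:
step_arm --linear '[[1, 2, 30], [0, 0, 30], [0, 0, 30], [0, 0, 25], [0, 0, 13], [0, 0, 8], [0, 0, 0], [0, 0, 0]]' --delta_rot '[[0, 0, -0.009], [0, 0, 0], [0, 0, 0], [0, 0, 0], [0, 0, 0], [0, 0, 0], [0, 0, 0], [0, 0, 0]]' --grip '[60, 60, 60, 60, 60, 60, 60, 60]'

```text
time_s: 15.25
tcp_pos: [0.465, 0.0154, 0.0042]
ee_rot: [[0.017, -1.0, 0.002], [-1.0, -0.017, 0.001], [-0.0, -0.002, -1.0]]
wrist_force: [-0.2, 0.9, 0.5]
gripper_width: 0.689
gripper_force: 0.0
```

Call:
step_arm --linear '[[0, 0, 0], [0, 0, 0], [0, 0, 0], [0, 0, 0], [0, 0, 0], [0, 0, 0]]' --delta_rot '[[0, 0, 0], [0, 0, 0], [0, 0, 0], [0, 0, 0], [0, 0, 0], [0, 0, 0]]' --grip '[20, 20, 20, 20, 20, 20]'

```text
time_s: 16.0
tcp_pos: [0.4644, 0.0153, 0.0036]
ee_rot: [[0.017, -1.0, 0.0], [-1.0, -0.017, -0.0], [0.0, -0.0, -1.0]]
wrist_force: [0.7, -0.0, 1.4]
gripper_width: 0.295
gripper_force: 30.0
```

Call:
step_arm --linear '[[0, 0, -20], [0, 0, -40], [0, 0, -40], [0, 0, -40], [0, 0, 0], [0, 0, 0], [0, 0, 0], [0, 0, 0], [0, 0, 0], [0, 0, 0]]' --delta_rot '[[0, 0, 0], [0, 0, 0], [0, 0, 0], [0, 0, 0], [0, 0, 0.165], [0, 0, 0.165], [0, 0, 0.165], [0, 0, 0.165], [0, 0, 0.165], [0, 0, 0.165]]' --grip '[20, 20, 20, 20, 20, 20, 20, 20, 20, 20]'

```text
time_s: 17.25
tcp_pos: [0.4639, 0.0152, 0.1432]
ee_rot: [[-0.83, -0.558, -0.001], [-0.558, 0.83, -0.0], [0.001, 0.0, -1.0]]
wrist_force: [-0.3, 0.3, -0.9]
gripper_width: 0.296
gripper_force: 30.0
```

Call:
step_arm --linear '[[0, 0, 0], [0, 0, 0], [0, 0, 0], [0, 0, 0], [0, 0, 0]]' --delta_rot '[[0, 0, 0.165], [0, 0, 0.165], [0, 0, 0.165], [0, 0, 0.165], [0, 0, 0]]' --grip '[20, 20, 20, 20, 20]'

```text
time_s: 17.88
tcp_pos: [0.464, 0.0152, 0.1433]
ee_rot: [[-0.998, 0.06, -0.001], [0.06, 0.998, -0.0], [0.001, -0.0, -1.0]]
wrist_force: [0.3, -0.4, -0.4]
gripper_width: 0.291
gripper_force: 30.0
```

```bash
python3 -c "
from h import *
plan((.641,-.188,.14),86)"
```

```text
t 17.9 pos [0.464  0.0152 0.1433] yaw 86.5 rot [-0.    -0.001  0.009] shift AFTER rot [-190.7 -190.3    3.3] before [-188.9 -192.1    3.2] j6 -115
```

Call:
step_arm --linear '[[-38, -38, 0], [-38, -38, 0], [-38, -38, 0], [-38, -38, 0], [-38, -38, 0], [0, 0, 0], [0, 0, 0]]' --delta_rot '[[0, 0, 0.009], [0, 0, 0], [0, 0, 0], [0, 0, 0], [0, 0, 0], [0, 0, 0], [0, 0, 0]]' --grip '[20, 20, 20, 20, 20, 20, 20]'

```text
time_s: 18.75
tcp_pos: [0.6399, -0.1873, 0.1426]
ee_rot: [[-0.998, 0.07, -0.002], [0.07, 0.998, 0.001], [0.002, 0.0, -1.0]]
wrist_force: [-0.4, -0.0, -1.4]
gripper_width: 0.297
gripper_force: 30.0
```

```bash
python3 - <<'E'
from h import *
plan((.640,-.188,.010),86)
s=sense();c=capture("wrist");save(c["img"],"w3.png")
E
```

```text
t 18.8 pos [ 0.6399 -0.1873  0.1426] yaw 86.0 rot [ 0.    -0.002 -0.   ] shift AFTER rot [ -0.2  -0.7 132.6] before [ -0.4  -0.7 132.6] j6 -92
```

View pics/w3.png

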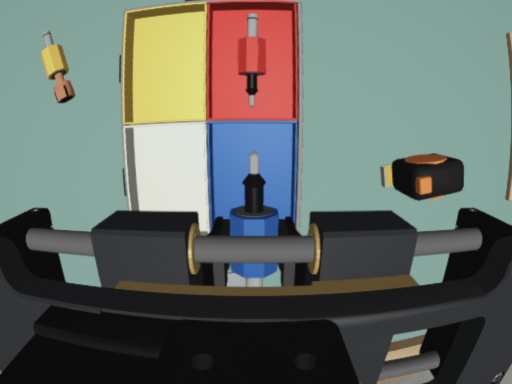

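Red lies flat in its bin at (252,60), and the blue bit is centred over the blue bin (columns 208–297). Lowering it.

Call:
step_arm --linear '[[0, -1, 30], [0, 0, 35], [0, 0, 30], [0, 0, 20], [0, 0, 10], [0, 0, 5], [0, 0, 2], [0, 0, 0], [0, 0, 0]]' --delta_rot '[[0, 0, 0], [0, 0, 0], [0, 0, 0], [0, 0, 0], [0, 0, 0], [0, 0, 0], [0, 0, 0], [0, 0, 0], [0, 0, 0]]' --grip '[20, 20, 20, 20, 20, 20, 20, 20, 20]'

```text
time_s: 19.92
tcp_pos: [0.641, -0.1886, 0.0122]
ee_rot: [[-0.997, 0.071, 0.001], [0.071, 0.997, -0.0], [-0.001, -0.0, -1.0]]
wrist_force: [0.1, 0.6, -0.9]
gripper_width: 0.292
gripper_force: 30.0
```

Call:
step_arm --linear '[[0, 0, 0], [0, 0, 0], [0, 0, 0], [0, 0, -10], [0, 0, -30], [0, 0, -40], [0, 0, -40], [0, 0, -20]]' --delta_rot '[[0, 0, 0], [0, 0, 0], [0, 0, 0], [0, 0, 0], [0, 0, 0], [0, 0, 0], [0, 0, 0], [0, 0, 0]]' --grip '[37, 37, 37, 37, 37, 37, 37, 37]'

```text
time_s: 20.92
tcp_pos: [0.6419, -0.1887, 0.1556]
ee_rot: [[-0.997, 0.071, 0.005], [0.071, 0.997, -0.001], [-0.005, -0.001, -1.0]]
wrist_force: [-0.4, -0.0, -0.1]
gripper_width: 0.426
gripper_force: 0.0
```

Call:
step_arm --linear '[[0, 0, 0], [0, 0, 0], [0, 0, 0], [0, 0, 0], [0, 0, 0], [0, 0, 0], [0, 0, 0], [0, 0, 0], [0, 0, 0], [0, 0, 0]]' --delta_rot '[[0, 0, -0.16], [0, 0, -0.16], [0, 0, -0.16], [0, 0, -0.16], [0, 0, -0.16], [0, 0, -0.16], [0, 0, -0.16], [0, 0, -0.16], [0, 0, -0.16], [0, 0, -0.16]]' --grip '[37, 37, 37, 45, 50, 50, 50, 50, 50, 50]'

```text
time_s: 22.18
tcp_pos: [0.6407, -0.1885, 0.1524]
ee_rot: [[-0.037, -0.999, 0.001], [-0.999, 0.037, -0.0], [0.0, -0.001, -1.0]]
wrist_force: [-0.8, 0.7, 0.4]
gripper_width: 0.582
gripper_force: 0.0
```

```bash
python3 -c "
from h import *
plan((.643,.217,.155),178)"
```

```text
t 22.2 pos [ 0.6407 -0.1885  0.1524] yaw 177.9 rot [-0.001 -0.    -0.002] shift AFTER rot [-405.3   11.9   -2.6] before [-405.3   12.6   -2.6] j6 0
```

Call:
step_arm --linear '[[-30, 1, 0], [-45, 1, 0], [-45, 1, 0], [-45, 1, 0], [-45, 2, 0], [-45, 2, 0], [-45, 2, 0], [-45, 1, 0], [-40, 1, 0], [-20, 0, 0]]' --delta_rot '[[0, 0, 0], [0, 0, 0], [0, 0, 0], [0, 0, 0], [0, 0, 0], [0, 0, 0], [0, 0, 0], [0, 0, 0], [0, 0, 0], [0, 0, 0]]' --grip '[50, 50, 50, 50, 50, 50, 50, 50, 50, 50]'

```text
time_s: 23.42
tcp_pos: [0.6456, 0.2187, 0.1522]
ee_rot: [[-0.04, -0.999, 0.001], [-0.999, 0.04, 0.0], [-0.0, -0.001, -1.0]]
wrist_force: [-0.2, -0.2, -0.7]
gripper_width: 0.576
gripper_force: 0.0
```

Call:
step_arm --linear '[[0, 0, 0], [0, 0, 0]]' --delta_rot '[[0, 0, 0], [0, 0, 0]]' --grip '[50, 50]'

```text
time_s: 23.68
tcp_pos: [0.6456, 0.2155, 0.1517]
ee_rot: [[-0.043, -0.999, -0.0], [-0.999, 0.043, -0.0], [0.0, 0.0, -1.0]]
wrist_force: [-0.2, -0.7, -0.9]
gripper_width: 0.576
gripper_force: 0.0
```

```bash
python3 -c "
from h import *
plan((.643,.217,.14),178)
wlook('white',.045,'w4.png',(.643,.217),lab='cs_white_center')
wlook('yellow',.045,None,(.57,.217),lab='cs_yellow_center')"
```

```text
t 23.7 pos [0.6456 0.2155 0.1517] yaw 177.5 rot [ 0.    -0.    -0.008] shift AFTER rot [-1.4  2.7 11.7] before [-1.4  2.7 11.7] j6 -35
seg white [256. 162.] 159 X [0.6416 0.1873 0.045 ] rect [642.7 186.4] [18.  9.] 87.7
seg white [264. 202.] 1867 X [0.636  0.2252 0.045 ] rect [628.5 221.8] [47. 98.] 87.6
sil 0.59 [255. 185.] [641.6 214.7] [88. 25.] axis 88.6
lm 0.77 [0.6418 0.2104 0.045 ]
lm 0.52 [0.4991 0.2151 0.045 ]
seg yellow [325. 188.] 302 X [0.5777 0.2146 0.045 ] rect [577.6 215. ] [34. 10.] 88.0
sil 0.62 [334. 184.] [569.5 216.7] [29. 90.] axis 89.9
lm 0.7 [0.569  0.2135 0.045 ]
```

View pics/w4.png

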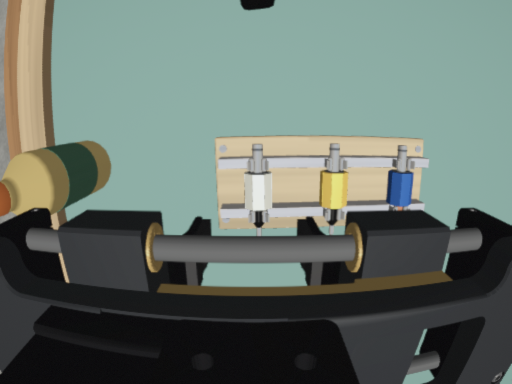

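White is at (258,190), yellow at (334,188) and the blue plug cutter at (400,187); all drill tips point toward the gripper. I'll compute the sleeve rectangles from their pixel edges.

```bash
python3 - <<'E'
from h import *
s=sense();c=capture("wrist")
for n,p in {"wl":(246,190),"wr":(271.5,190),"wtop":(258,171),"wbot":(259,210),"yl":(320.5,188),"yr":(348,188),"ytop":(334,169),"ybot":(333,208),"shankend":(258,145),"tip":(259,240)}.items():
    print(n,[np.round(plane(*wproj_ray(s,c,p),z)[:2],4) for z in(.036,.045)])
E
```

```text
wl [array([0.6527, 0.2156]), array([0.6524, 0.2134])]
wr [array([0.6283, 0.2166]), array([0.6287, 0.2145])]
wtop [array([0.6405, 0.1976]), array([0.6405, 0.1961])]
wbot [array([0.641 , 0.2362]), array([0.6411, 0.2333])]
yl [array([0.5803, 0.2167]), array([0.5823, 0.2146])]
yr [array([0.5519, 0.2179]), array([0.5549, 0.2157])]
ytop [array([0.5668, 0.1984]), array([0.5693, 0.1968])]
ybot [array([0.5671, 0.2378]), array([0.5695, 0.2349])]
shankend [array([0.6394, 0.173 ]), array([0.6396, 0.1723])]
tip [array([0.6423, 0.2679]), array([0.6423, 0.2641])]
```

Call:
step_arm --linear '[[0, 5, 30], [0, 0, 35], [0, 0, 25], [0, 0, 15], [0, 0, 10], [0, 0, 8], [0, 0, 2], [0, 0, 0], [0, 0, 0]]' --delta_rot '[[0, 0, -0.008], [0, 0, 0], [0, 0, 0], [0, 0, 0], [0, 0, 0], [0, 0, 0], [0, 0, 0], [0, 0, 0], [0, 0, 0]]' --grip '[50, 50, 50, 50, 50, 50, 50, 50, 50]'

```text
time_s: 25.15
tcp_pos: [0.641, 0.2171, 0.0273]
ee_rot: [[-0.034, -0.999, 0.001], [-0.999, 0.034, 0.001], [-0.001, -0.001, -1.0]]
wrist_force: [0.8, -0.4, -0.5]
gripper_width: 0.569
gripper_force: 0.0
```

Call:
step_arm --linear '[[0, 0, 0], [0, 0, 0], [0, 0, 0], [0, 0, 0], [0, 0, 0]]' --delta_rot '[[0, 0, 0], [0, 0, 0], [0, 0, 0], [0, 0, 0], [0, 0, 0]]' --grip '[20, 20, 20, 20, 20]'

```text
time_s: 25.78
tcp_pos: [0.6408, 0.2169, 0.0266]
ee_rot: [[-0.034, -0.999, 0.0], [-0.999, 0.034, 0.0], [-0.0, -0.0, -1.0]]
wrist_force: [1.0, -0.6, -0.7]
gripper_width: 0.293
gripper_force: 30.0
```

Call:
step_arm --linear '[[0, 0, -2], [0, 0, -2], [0, 0, -2], [0, 0, -2], [0, 0, -2], [0, 0, -2], [0, 0, -2], [0, 0, -3], [0, 0, -3], [0, 0, 0]]' --delta_rot '[[0, 0, 0], [0, 0, 0], [0, 0, 0], [0, 0, 0], [0, 0, 0], [0, 0, 0], [0, 0, 0], [0, 0, 0], [0, 0, 0], [0, 0, 0]]' --grip '[20, 20, 20, 20, 20, 20, 20, 20, 20, 20]'

```text
time_s: 27.02
tcp_pos: [0.6409, 0.217, 0.0469]
ee_rot: [[-0.034, -0.999, 0.001], [-0.999, 0.034, 0.0], [-0.0, -0.001, -1.0]]
wrist_force: [1.3, -0.2, -0.7]
gripper_width: 0.296
gripper_force: 30.0
```

Call:
step_arm --linear '[[0, 0, -20], [0, 0, -40], [0, 0, -40], [0, 0, -10], [0, 0, 0], [0, 0, 0]]' --delta_rot '[[0, 0, 0], [0, 0, 0], [0, 0, 0], [0, 0, 0], [0, 0, 0], [0, 0, 0]]' --grip '[20, 20, 20, 20, 20, 20]'

```text
time_s: 27.78
tcp_pos: [0.6396, 0.2164, 0.1544]
ee_rot: [[-0.034, -0.999, -0.003], [-0.999, 0.034, -0.001], [0.002, 0.003, -1.0]]
wrist_force: [0.5, -0.6, -0.6]
gripper_width: 0.293
gripper_force: 30.0
```

```bash
python3 - <<'E'
from h import *
plan((.626,-.273,.155),86)
s=sense();c=capture("wrist");save(c["img"],"w5.png"); print(s["gripper_width"],s["wrist_force"])
E
```

```text
t 27.8 pos [0.6396 0.2164 0.1544] yaw 178.0 rot [ 1.000e-03 -4.000e-03  1.606e+00] shift AFTER rot [ -20.6 -489.2   -0.6] before [ 4.896e+02 -3.200e+00  2.000e-01] j6 -34
0.292934434641072 [ 0.49879391 -0.62192626 -0.58966638]
```

View pics/w5.png

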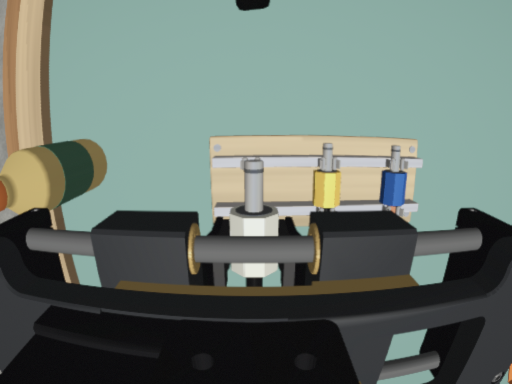

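White came out cleanly: it is held level at (254,235) and its place in the rack is empty. On to the white bin.

Call:
step_arm --linear '[[0, 0, 0], [0, 0, 0], [0, 0, 0], [0, 0, 0], [0, 0, 0], [0, 0, 0], [0, 0, 0], [0, 0, 0], [0, 0, 0], [0, 0, 0]]' --delta_rot '[[0, 0, 0.16], [0, 0, 0.16], [0, 0, 0.16], [0, 0, 0.16], [0, 0, 0.16], [0, 0, 0.16], [0, 0, 0.16], [0, 0, 0.16], [0, 0, 0.16], [0, 0, 0.166]]' --grip '[20, 20, 20, 20, 20, 20, 20, 20, 20, 20]'

```text
time_s: 29.08
tcp_pos: [0.64, 0.2166, 0.1547]
ee_rot: [[-0.997, 0.075, -0.003], [0.075, 0.997, -0.001], [0.003, -0.002, -1.0]]
wrist_force: [-0.2, -0.4, -1.4]
gripper_width: 0.295
gripper_force: 30.0
```

Call:
step_arm --linear '[[-2, -30, 0], [-2, -45, 0], [-2, -45, 0], [-2, -45, 0], [-2, -45, 0], [-2, -45, 0], [-2, -45, 0], [-2, -45, 0], [-2, -45, 0], [-2, -45, 0]]' --delta_rot '[[0, 0, 0], [0, 0, 0], [0, 0, 0], [0, 0, 0], [0, 0, 0], [0, 0, 0], [0, 0, 0], [0, 0, 0], [0, 0, 0], [0, 0, 0]]' --grip '[20, 20, 20, 20, 20, 20, 20, 20, 20, 20]'

```text
time_s: 30.32
tcp_pos: [0.6298, -0.2198, 0.1549]
ee_rot: [[-0.998, 0.069, -0.003], [0.069, 0.998, 0.0], [0.003, 0.0, -1.0]]
wrist_force: [0.2, 0.2, -0.6]
gripper_width: 0.296
gripper_force: 30.0
```

Call:
step_arm --linear '[[0, -35, 0], [0, -20, 0], [0, 0, 0], [0, 0, 0]]' --delta_rot '[[0, 0, 0], [0, 0, 0], [0, 0, 0], [0, 0, 0]]' --grip '[20, 20, 20, 20]'

```text
time_s: 30.82
tcp_pos: [0.6268, -0.2724, 0.1561]
ee_rot: [[-0.998, 0.068, -0.001], [0.068, 0.998, 0.0], [0.001, 0.0, -1.0]]
wrist_force: [-0.3, 0.3, -1.3]
gripper_width: 0.3
gripper_force: 30.0
```

```bash
python3 - <<'E'
from h import *
plan((.627,-.273,.0105),86)
s=sense();c=capture("wrist");save(c["img"],"w6.png")
E
```

```text
t 30.8 pos [ 0.6268 -0.2724  0.1561] yaw 86.1 rot [ 0.    -0.001  0.001] shift AFTER rot [ -0.3  -0.6 145.6] before [ -0.4  -0.6 145.6] j6 -84
```

View pics/w6.png

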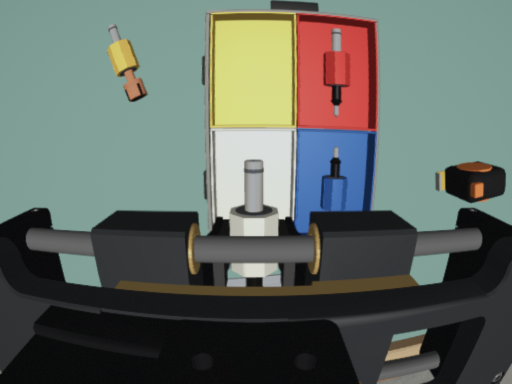

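Red and blue lie flat in their own bins at (337,68) and (335,185). White is centred over its bin (columns 212–293). Lowering it.

Call:
step_arm --linear '[[0, -1, 30], [0, 0, 40], [0, 0, 35], [0, 0, 20], [0, 0, 10], [0, 0, 6], [0, 0, 3], [0, 0, 0], [0, 0, 0], [0, 0, 0]]' --delta_rot '[[0, 0, 0], [0, 0, 0], [0, 0, 0], [0, 0, 0], [0, 0, 0], [0, 0, 0], [0, 0, 0], [0, 0, 0], [0, 0, 0], [0, 0, 0]]' --grip '[20, 20, 20, 20, 20, 20, 20, 20, 20, 20]'

```text
time_s: 32.12
tcp_pos: [0.6269, -0.2744, 0.0131]
ee_rot: [[-0.998, 0.069, 0.001], [0.069, 0.998, -0.0], [-0.001, -0.0, -1.0]]
wrist_force: [-0.2, -0.5, -1.5]
gripper_width: 0.294
gripper_force: 30.0
```

Call:
step_arm --linear '[[0, 0, 1], [0, 0, 0]]' --delta_rot '[[0, 0, 0], [0, 0, 0]]' --grip '[20, 20]'

```text
time_s: 32.38
tcp_pos: [0.6266, -0.2743, 0.0115]
ee_rot: [[-0.998, 0.069, -0.0], [0.069, 0.998, 0.0], [0.0, 0.0, -1.0]]
wrist_force: [0.7, -0.3, -0.7]
gripper_width: 0.296
gripper_force: 30.0
```

Call:
step_arm --linear '[[0, 0, 1], [0, 0, 0], [0, 0, 0], [0, 0, 0], [0, 0, 0], [0, 0, -10], [0, 0, -30], [0, 0, -40], [0, 0, -40], [0, 0, -20]]' --delta_rot '[[0, 0, 0], [0, 0, 0], [0, 0, 0], [0, 0, 0], [0, 0, 0], [0, 0, 0], [0, 0, 0], [0, 0, 0], [0, 0, 0], [0, 0, 0]]' --grip '[20, 20, 37, 37, 37, 37, 37, 37, 37, 37]'

```text
time_s: 33.62
tcp_pos: [0.6279, -0.2748, 0.1547]
ee_rot: [[-0.998, 0.069, 0.005], [0.069, 0.998, -0.002], [-0.005, -0.001, -1.0]]
wrist_force: [-0.8, -1.1, -0.1]
gripper_width: 0.422
gripper_force: 0.0
```

Call:
step_arm --linear '[[0, 0, 0], [0, 0, 0], [0, 0, 0], [0, 0, 0], [0, 0, 0], [0, 0, 0], [0, 0, 0], [0, 0, 0], [0, 0, 0], [0, 0, 0]]' --delta_rot '[[0, 0, -0.16], [0, 0, -0.16], [0, 0, -0.16], [0, 0, -0.16], [0, 0, -0.16], [0, 0, -0.16], [0, 0, -0.16], [0, 0, -0.16], [0, 0, -0.16], [0, 0, -0.165]]' --grip '[37, 37, 37, 45, 50, 50, 50, 50, 50, 50]'

```text
time_s: 34.88
tcp_pos: [0.6267, -0.2744, 0.1515]
ee_rot: [[-0.03, -1.0, 0.001], [-1.0, 0.03, -0.0], [0.0, -0.001, -1.0]]
wrist_force: [0.3, 0.0, 0.2]
gripper_width: 0.575
gripper_force: 0.0
```

```bash
python3 -c "
from h import *
plan((.568,.217,.152),178)"
```

```text
t 34.9 pos [ 0.6267 -0.2744  0.1515] yaw 178.3 rot [-0.001 -0.     0.005] shift AFTER rot [-489.    75.9   -0.5] before [-489.4   73.2   -0.7] j6 8
```

Call:
step_arm --linear '[[-30, 5, 0], [-45, 7, 0], [-45, 7, 0], [-45, 7, 0], [-45, 7, 0], [-45, 7, 0], [-45, 7, 0], [-45, 7, 0], [-45, 7, 0], [-45, 7, 0]]' --delta_rot '[[0, 0, 0.005], [0, 0, 0], [0, 0, 0], [0, 0, 0], [0, 0, 0], [0, 0, 0], [0, 0, 0], [0, 0, 0], [0, 0, 0], [0, 0, 0]]' --grip '[50, 50, 50, 50, 50, 50, 50, 50, 50, 50]'

```text
time_s: 36.12
tcp_pos: [0.5759, 0.1646, 0.1517]
ee_rot: [[-0.04, -0.999, 0.001], [-0.999, 0.04, 0.001], [-0.001, -0.001, -1.0]]
wrist_force: [0.6, 0.9, 0.0]
gripper_width: 0.576
gripper_force: 0.0
```

Call:
step_arm --linear '[[-35, 6, 0], [-19, 2, 0], [0, 0, 0], [0, 0, 0]]' --delta_rot '[[0, 0, 0], [0, 0, 0], [0, 0, 0], [0, 0, 0]]' --grip '[50, 50, 50, 50]'

```text
time_s: 36.62
tcp_pos: [0.5702, 0.2163, 0.1506]
ee_rot: [[-0.041, -0.999, -0.0], [-0.999, 0.041, -0.0], [0.0, 0.0, -1.0]]
wrist_force: [-0.9, 0.1, 0.2]
gripper_width: 0.57
gripper_force: 0.0
```

```bash
python3 -c "
from h import *
plan((.568,.217,.026),178)
wlook('yellow',.044,'w7.png',(.57,.217),lab='cs_yellow_center')"
```

```text
t 36.6 pos [0.5702 0.2163 0.1506] yaw 177.7 rot [ 0.    -0.    -0.006] shift AFTER rot [ -0.6   2.2 124.6] before [ -0.6   2.2 124.6] j6 -38
seg yellow [247. 192.] 193 X [0.576  0.2159 0.044 ] rect [575.9 215.6] [33.  6.] 87.4
sil 0.59 [256. 188.] [567.  215.4] [86. 27.] axis 89.1
lm 0.57 [0.5647 0.2156 0.044 ]
```

View pics/w7.png

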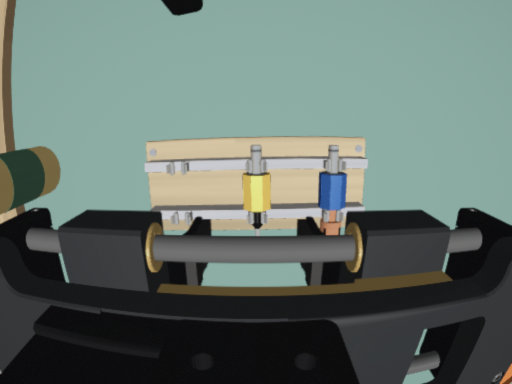

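Yellow sits in its clips at (257,190), with the plug cutter 74 mm away at (333,190), which is clear of the 50 mm opening. Descending.

Call:
step_arm --linear '[[0, 3, 30], [0, 0, 35], [0, 0, 25], [0, 0, 15], [0, 0, 10], [0, 0, 7], [0, 0, 2], [0, 0, 0], [0, 0, 0]]' --delta_rot '[[0, 0, -0.006], [0, 0, 0], [0, 0, 0], [0, 0, 0], [0, 0, 0], [0, 0, 0], [0, 0, 0], [0, 0, 0], [0, 0, 0]]' --grip '[50, 50, 50, 50, 50, 50, 50, 50, 50]'

```text
time_s: 37.9
tcp_pos: [0.5675, 0.2176, 0.0271]
ee_rot: [[-0.034, -0.999, 0.001], [-0.999, 0.034, 0.001], [-0.001, -0.001, -1.0]]
wrist_force: [0.1, 0.4, 0.1]
gripper_width: 0.574
gripper_force: 0.0
```

Call:
step_arm --linear '[[0, 0, 0], [0, 0, 0], [0, 0, 0], [0, 0, 0], [0, 0, 0]]' --delta_rot '[[0, 0, 0], [0, 0, 0], [0, 0, 0], [0, 0, 0], [0, 0, 0]]' --grip '[20, 20, 20, 20, 20]'

```text
time_s: 38.52
tcp_pos: [0.5672, 0.2175, 0.0266]
ee_rot: [[-0.034, -0.999, 0.0], [-0.999, 0.034, 0.0], [-0.0, -0.0, -1.0]]
wrist_force: [-0.4, -0.3, 1.5]
gripper_width: 0.293
gripper_force: 30.0
```

Call:
step_arm --linear '[[0, 0, -2], [0, 0, -2], [0, 0, -2], [0, 0, -2], [0, 0, -2], [0, 0, -2], [0, 0, -2], [0, 0, -3], [0, 0, -3], [0, 0, 0]]' --delta_rot '[[0, 0, 0], [0, 0, 0], [0, 0, 0], [0, 0, 0], [0, 0, 0], [0, 0, 0], [0, 0, 0], [0, 0, 0], [0, 0, 0], [0, 0, 0]]' --grip '[20, 20, 20, 20, 20, 20, 20, 20, 20, 20]'

```text
time_s: 39.78
tcp_pos: [0.5673, 0.2175, 0.0469]
ee_rot: [[-0.034, -0.999, 0.001], [-0.999, 0.034, 0.0], [-0.0, -0.001, -1.0]]
wrist_force: [0.0, -0.2, -0.9]
gripper_width: 0.295
gripper_force: 30.0
```

Call:
step_arm --linear '[[0, 0, -20], [0, 0, -40], [0, 0, -40], [0, 0, -10], [0, 0, 0], [0, 0, 0]]' --delta_rot '[[0, 0, 0], [0, 0, 0], [0, 0, 0], [0, 0, 0], [0, 0, 0], [0, 0, 0]]' --grip '[20, 20, 20, 20, 20, 20]'

```text
time_s: 40.52
tcp_pos: [0.5661, 0.2169, 0.1546]
ee_rot: [[-0.034, -0.999, -0.003], [-0.999, 0.034, -0.002], [0.002, 0.003, -1.0]]
wrist_force: [0.7, 0.3, -0.7]
gripper_width: 0.291
gripper_force: 30.0
```

```bash
python3 -c "
from h import *
plan((.508,-.2645,.155),86)"
```

```text
t 40.5 pos [0.5661 0.2169 0.1546] yaw 178.0 rot [ 1.000e-03 -4.000e-03  1.606e+00] shift AFTER rot [ 2.440e+01 -4.843e+02 -4.000e-01] before [483.1  41.5   0.6] j6 -38
```

Call:
step_arm --linear '[[0, 0, 0], [0, 0, 0], [0, 0, 0], [0, 0, 0], [0, 0, 0], [0, 0, 0], [0, 0, 0], [0, 0, 0], [0, 0, 0], [0, 0, 0]]' --delta_rot '[[0, 0, 0.16], [0, 0, 0.16], [0, 0, 0.16], [0, 0, 0.16], [0, 0, 0.16], [0, 0, 0.16], [0, 0, 0.16], [0, 0, 0.16], [0, 0, 0.16], [0, 0, 0.166]]' --grip '[20, 20, 20, 20, 20, 20, 20, 20, 20, 20]'

```text
time_s: 41.78
tcp_pos: [0.5664, 0.2169, 0.1545]
ee_rot: [[-0.997, 0.075, -0.003], [0.075, 0.997, -0.002], [0.003, -0.002, -1.0]]
wrist_force: [-1.2, 0.7, -1.3]
gripper_width: 0.294
gripper_force: 30.0
```

Call:
step_arm --linear '[[2, -30, 0], [2, -45, 0], [2, -45, 0], [2, -45, 0], [2, -45, 0], [2, -45, 0], [2, -45, 0], [2, -45, 0], [2, -45, 0], [2, -45, 0]]' --delta_rot '[[0, 0, 0], [0, 0, 0], [0, 0, 0], [0, 0, 0], [0, 0, 0], [0, 0, 0], [0, 0, 0], [0, 0, 0], [0, 0, 0], [0, 0, 0]]' --grip '[20, 20, 20, 20, 20, 20, 20, 20, 20, 20]'

```text
time_s: 43.02
tcp_pos: [0.516, -0.2164, 0.1549]
ee_rot: [[-0.998, 0.069, -0.003], [0.069, 0.998, 0.001], [0.003, 0.0, -1.0]]
wrist_force: [0.0, -0.0, -0.6]
gripper_width: 0.295
gripper_force: 30.0
```

Call:
step_arm --linear '[[2, -33, 0], [2, -16, 0], [0, 0, 0], [0, 0, 0]]' --delta_rot '[[0, 0, 0], [0, 0, 0], [0, 0, 0], [0, 0, 0]]' --grip '[20, 20, 20, 20]'

```text
time_s: 43.52
tcp_pos: [0.5097, -0.2629, 0.1561]
ee_rot: [[-0.998, 0.068, -0.001], [0.068, 0.998, 0.0], [0.001, 0.0, -1.0]]
wrist_force: [0.7, 0.1, -1.0]
gripper_width: 0.296
gripper_force: 30.0
```

```bash
python3 - <<'E'
from h import *
plan((.508,-.2645,.0105),86)
s=sense();c=capture("wrist");save(c["img"],"w8.png")
E
```

```text
t 43.5 pos [ 0.5097 -0.2629  0.1561] yaw 86.1 rot [ 0.    -0.001  0.001] shift AFTER rot [  1.6  -1.7 145.6] before [  1.4  -1.7 145.6] j6 -83
```

View pics/w8.png

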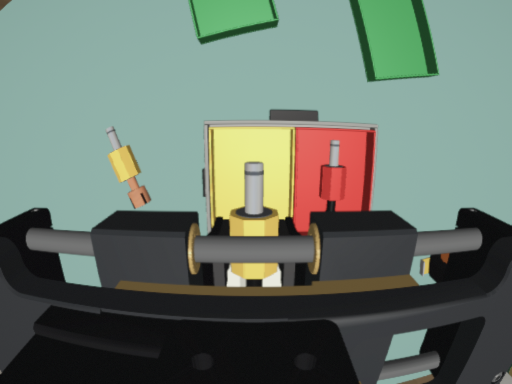

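Yellow is held straight over its bin (columns 210–292). The plug cutter at (128,167) is clear of the descent.

Call:
step_arm --linear '[[1, -2, 30], [0, 0, 40], [0, 0, 35], [0, 0, 20], [0, 0, 10], [0, 0, 6], [0, 0, 3], [0, 0, 1], [0, 0, 0], [0, 0, 0]]' --delta_rot '[[0, 0, 0], [0, 0, 0], [0, 0, 0], [0, 0, 0], [0, 0, 0], [0, 0, 0], [0, 0, 0], [0, 0, 0], [0, 0, 0], [0, 0, 0]]' --grip '[20, 20, 20, 20, 20, 20, 20, 20, 20, 20]'

```text
time_s: 44.82
tcp_pos: [0.5088, -0.2658, 0.012]
ee_rot: [[-0.998, 0.069, 0.001], [0.069, 0.998, -0.0], [-0.001, -0.0, -1.0]]
wrist_force: [0.7, -0.8, 0.0]
gripper_width: 0.295
gripper_force: 30.0
```

Call:
step_arm --linear '[[0, 0, 1], [0, 0, 0], [0, 0, 0], [0, 0, 0], [0, 0, 0], [0, 0, -10], [0, 0, -30], [0, 0, -40], [0, 0, -40], [0, 0, -40]]' --delta_rot '[[0, 0, 0], [0, 0, 0], [0, 0, 0], [0, 0, 0], [0, 0, 0], [0, 0, 0], [0, 0, 0], [0, 0, 0], [0, 0, 0], [0, 0, 0]]' --grip '[20, 20, 37, 37, 37, 37, 37, 37, 37, 37]'

```text
time_s: 46.08
tcp_pos: [0.5085, -0.2657, 0.1728]
ee_rot: [[-0.998, 0.069, 0.001], [0.069, 0.998, -0.0], [-0.001, -0.0, -1.0]]
wrist_force: [0.2, 0.4, -0.5]
gripper_width: 0.426
gripper_force: 0.0
```

Call:
step_arm --linear '[[45, 20, 0], [45, 30, 0], [30, 40, 0], [0, 50, 0], [0, 50, 0], [0, 50, 0], [0, 30, 0], [0, 0, 0], [0, 0, 0]]' --delta_rot '[[0, 0, 0], [0, 0, 0], [0, 0, 0], [0, 0, 0], [0, 0, 0], [0, 0, 0], [0, 0, 0], [0, 0, 0], [0, 0, 0]]' --grip '[37, 37, 37, 37, 37, 37, 37, 37, 37]'

```text
time_s: 47.2
tcp_pos: [0.4074, 0.0117, 0.1709]
ee_rot: [[-0.998, 0.069, 0.0], [0.069, 0.998, 0.0], [-0.0, 0.0, -1.0]]
wrist_force: [-0.4, -0.7, -0.4]
gripper_width: 0.425
gripper_force: 0.0
```

```bash
python3 - <<'E'
from h import *
print(sense()["tcp_pos"],sense()["time_s"])
a=capture("scene")["img"][160:290,100:400]; b=capture("top")["img"][95:225,100:440]
a=cv2.resize(a,(690,299),interpolation=3);b=cv2.resize(b,(690,264),interpolation=3)
save(np.vstack([a,b]),"f.png")
E
```

```text
[0.4073764  0.01174897 0.170901  ] 47.2
```

View pics/f.png

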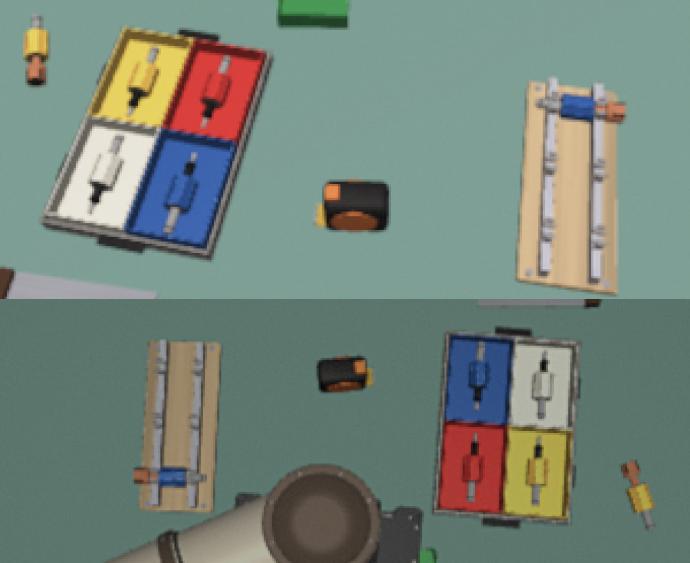

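All four bits lie flat inside the bin of their own colour: yellow (143,80), red (217,88), white (105,175) and blue (183,190). Both plug cutters are where they started, at (36,50) and (580,107). Handing in.

```bash
python3 -c "
from h import *
print(finish_job())"
```

```text
the job is handed in; nothing more can be done
None
```

The job is handed in at about 47 s: all four countersinks lie flat in the bins of their own colour, and both plug cutters are untouched; the hand-in gave no verdict.

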